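# Close the sample carton and seal-stamp its seam

### The job

Close the sample carton: fold its left and right top flaps in and down flat so that their edges meet. Then take the wooden rubber stamp and press it firmly, square and flat across the seam inside each of the two printed boxes, the far box first so that you do not reach over fresh ink, and stand the stamp upright on the desk again. Do not disturb the tape roll, the marker or the label pad.

Things in the scene. Friction and masses are not known exactly. Their poses are not given: they have to be found in the camera images.
- carton: brown corrugated carton, 220 (x) x 180 (y) x 98 mm high closed, packed and heavy, it stays put; origin at the centre of its underside; its x runs along the seam away from the robot (yaw within 0.35 rad of straight ahead), y to the left, z up. Its two short flaps (near and far) are already folded in; the two long flaps (left and right) stand open, leaning outward, and meet over the middle when flat
- flap_left (a joint): angle in rad of the left (+y) top flap: 0 is folded in flat (closed), 1.57 upright, above that leaning outward; stiff crease, stays where it is left
- flap_right (a joint): angle in rad of the right (-y) top flap, same meaning
- flap_left_hinge (a point): middle of the left flap's crease: on the carton at x 0, y +90 mm, 96 mm above the desk; the crease runs along the carton's x. The flap is a panel 216 mm long (along the crease), 88.5 mm wide from crease to free edge, 4 mm thick
- flap_right_hinge (a point): middle of the right flap's crease, at carton y -90 mm, 96 mm above the desk; same flap
- flap_left_edge (a point): middle of the left flap's free edge (moves with the flap, 88.5 mm from its crease)
- flap_right_edge (a point): middle of the right flap's free edge
- box_far (a point): centre of the far printed stamp box: dark blue outline 38 mm along the seam by 66 mm across it, half on each flap, so it is whole only when both are flat; the point lies on the seam at the flaps' outer face, 98 mm above the desk, 55 mm beyond the carton's centre; axes as the carton's
- box_near (a point): centre of the near printed stamp box, same size, on the seam 55 mm nearer than the carton's centre
- stamp: wooden rubber stamp, upright: foot 24 (x) x 52 (y) x 12 mm, neck 18 mm thick, round knob 22 mm thick from 28 to 62 mm above the underside; origin at the centre of the underside, z up. Printed with its long side (y) across the seam, either way round
- tape_roll: roll of brown packing tape lying flat, 104 mm across, 24 mm high; origin at the centre of its underside; bystander
- marker: white marker with red cap lying on the desk, 132 mm long, 17 mm thick; origin at the middle of its underside; bystander
- label_pad: pad of paper labels lying flat, 74 x 105 x 11 mm; origin at the centre of its underside; bystander
Things that resemble listed ones, but are neither listed nor needed, are in the scene too. Of the things that look like the stamp, the middle-sized one is meant.

How it is judged:
By the outcome, as a careful person would: the job done as asked, in the order asked, and still so for the second after the job is handed in, with the robot touching nothing.
It also fails if it takes over 72 s, if anything falls off the work surface, if the arm or the gripper's body presses on something with over 40 N, if the wrist force passes 120 N, or if a joint passes its speed limit or range.

### The arm

A 7-joint arm with a two-finger parallel gripper is mounted at the origin on a cart in front of the work surface, level with it; the furniture and walls round the work are solid. World frame = base frame: x ahead of the robot, y to its left, z up, the work surface at z = 0. Lengths are in m, angles in rad, forces in N, time in s.
With the tool pointing down it reaches from about 0.4 to 0.875 m from the base axis. Payload 6.5 kg.
Tool frame: the origin (TCP) lies midway between the tips of the shut fingers; the grasp point (between the pads) lies 19 mm behind it; z points along the fingers, y is the line along which they close (so a half turn about z gives the same grasp; the last joint's range is limited). The gripper opens to 88 mm and grips with 3 to 60 N. Pads are 18 mm wide; open, the fingers measure 123 mm over their backs; the gripper's body (75 mm by 187 mm) begins 45 mm behind the grasp point.
Start: joints at [-1.318, 0.536, -0.004, 1.538, 0.003, 1.067, -0.071], TCP at [0.204, 0.617, 0.204] pointing down, gripper open.
Joint ranges: [-2.7, 2.7], [-0.37, 2.16], [-1.27, 1.26], [0.24, 2.4], [-1.31, 4.45], [0.19, 1.91], [-2.76, 2.76]. Speed limits (rad/s): [2.39, 2.39, 3.14, 3.14, 3.14, 3.14, 3.14].

### API

Orientations are given as a unit quaternion [x, y, z, w].
In Python, from plant import robot gives the robot as it stands. The module is installed in compiled form; this text tells all that it offers.
- The arm moves only by the shell command python3 -m handwheel 'ROWS'. ROWS is JSON, a list that holds one entry, the list of rows, each a list of 5 numbers: the shift along the world's x, y, z in cm, then the turn about the world's z in rad, then the closure, from -1 (fully open) to 1 (shut). In form: [[[x, y, z, roll, hand], ...]]. A call has 1 to 10 rows; each row shifts and turns the commanded pose from where the row before left it; what a row does not reach is not made up. A row lasts 1/10 s, in which the tool goes at most 50 mm and 8.59 degrees, less where a joint would pass 70% of its speed; a pose out of reach is approached as far as the arm can. A call is refused whole if a number of a shift passes 5 or a number of a turn 0.15, either way. A call with a gripper value outside its range is refused whole. The fingers move at their own pace and stop on an object; the grip force is fixed at half the most. Time passes only in rows, so rows that do not move let the fingers close. It gives the time, the measured TCP pose, the force, the opening and the grip force at its end, in the units of the state.
- robot.sense(): the state, without advancing time (a new reading comes with each control period).
- robot.capture(name): name is "scene" or "top" or "wrist"; returns a dict with "image" (480x640x3 uint8, red, green, blue), "mtx" (3x3 intrinsics, pixels), "rvec" (rotation vector, rad) and "tvec" (3), from world to camera coordinates, as OpenCV has them. Camera axes: x right, y down, z forward; pixel columns grow to the right and rows downward; lengths in m; the calibration is good to about 2 mm. A picture is of the moment at which its call begins. There is no depth.
- robot.job_done(): hands the job in; it is judged then, once.
The state is a dict: "t": time; "qpos": joint angles; "joint_velocities": joint speeds; "joint_torque": joint torques, N m; "ee_pos": TCP position; "eef_rot": TCP orientation; "ft_force": force on the tool from outside, world axes, zero at the start; "ft_torque": the same for the moment, N m; "finger_gap": finger opening in m; "grip_force": force on a finger pad.
Only numpy, scipy, OpenCV 4.12 (cv2) and the standard library are available. Lean on these libraries where they do the work, as an engineer would, in place of code of your own. Each camera call takes 0.05 s, during which the arm holds its last target. There are 200 camera calls.

## Working session

There is one attempt and no reset: what is moved stays moved. The work goes in short steps, Python scripts to look and compute and a shell command to move; the robot and the scene stay as the last step left them, time stands still between calls to the robot, and variables do not carry over. Pictures are saved under pics/ and viewed, at most 10 in all, crops included, and the job is handed in when it is done.

```bash
mkdir -p pics; ls; cat > h.py <<'E'
import numpy as np, cv2
from plant import robot
def cap(name, fn=None):
    c=robot.capture(name)
    if fn: cv2.imwrite('pics/'+fn, cv2.cvtColor(c['image'],cv2.COLOR_RGB2BGR))
    np.savez('cam_'+name+'.npz',**c); return c
def load(name): return dict(np.load('cam_'+name+'.npz'))
def ray(c,px):
    R=cv2.Rodrigues(np.array(c['rvec'],float))[0]; t=np.array(c['tvec'],float).ravel()
    d=np.linalg.inv(c['mtx'])@np.array([px[0],px[1],1.]); return -R.T@t, R.T@d
def onz(c,px,z):
    o,d=ray(c,px); return o+d*(z-o[2])/d[2]
def proj(c,P): return cv2.projectPoints(np.array(P,float).reshape(-1,1,3),np.array(c['rvec'],float),np.array(c['tvec'],float),c['mtx'],None)[0].reshape(-1,2)
E
python3 - <<'E'
from h import *
for n in('scene','top'):
    c=cap(n,n+'1.png'); print(n,ray(c,(320,240)))
print(robot.sense())
E
```

```text
pics
scene (array([-0.19004068, -0.57834521,  0.50067279]), array([ 0.75816675,  0.49853109, -0.42051185]))
top (array([ 0.37854731, -0.08900403,  1.15666524]), array([ 0.13256687,  0.02159883, -0.99124386]))
{'t': 0.1, 'qpos': array([-1.31818903,  0.53709529, -0.00443068,  1.53875129,  0.00256343,
        1.06729754, -0.07118849]), 'joint_velocities': array([-0.00038745, -0.00130032, -0.0001753 , -0.00293492, -0.00044576,
       -0.00106642, -0.00133702]), 'joint_torque': array([ 2.31899015e-03, -5.72079027e+01,  9.93693732e-01, -2.52230573e+01,
       -5.61483472e-02,  1.34001538e-02,  7.84809095e-05]), 'ee_pos': array([0.20355372, 0.61667423, 0.20363261]), 'eef_rot': array([ 1.58700428e-01,  9.87326479e-01, -7.68824392e-04, -7.97851519e-05]), 'ft_force': array([ 0.15626   , -0.16252404, -0.02364008]), 'ft_torque': array([ 0.01612251, -0.01548381,  0.01914882]), 'grip_force': 0.0, 'finger_gap': 0.08780668663421687}
```

View pics/scene1.png

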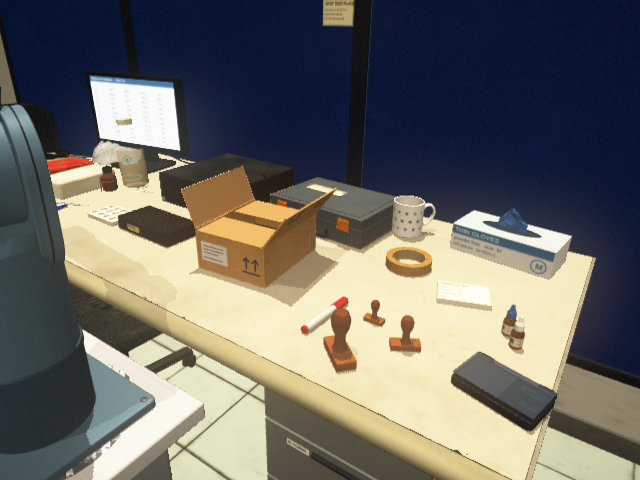

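View pics/top1.png

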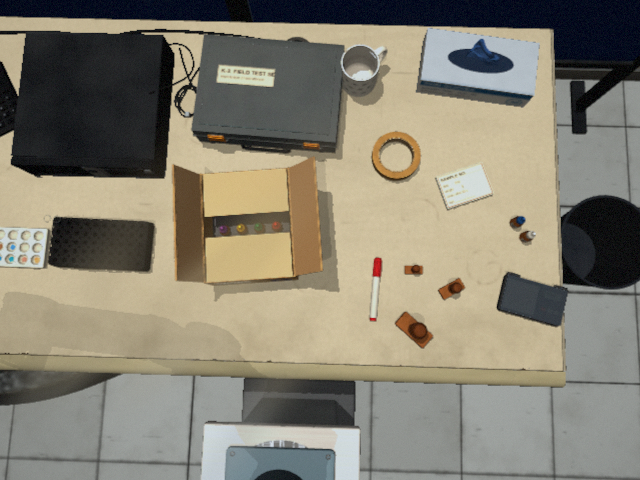

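The top view shows the carton centred near (249,225) with its flaps open left and right. There are three stamp-like things: large (414,330), small (414,269) and middle-sized (452,289). The middle one is meant. Next is a close crop of it and the carton.

```bash
python3 - <<'E'
from h import *
c=load('top'); im=cv2.cvtColor(c['image'],cv2.COLOR_RGB2BGR)
a=cv2.resize(im[150:300,160:340],None,fx=2.6,fy=2.6,interpolation=cv2.INTER_CUBIC)
b=cv2.resize(im[255:355,390:475],None,fx=3.7,fy=3.7,interpolation=cv2.INTER_CUBIC)
o=np.zeros((400,800,3),np.uint8); o[:a.shape[0],:a.shape[1]]=a; o[:b.shape[0],480:480+b.shape[1]]=b[:,:320]; cv2.imwrite('pics/crop.png',o)
hsv=cv2.cvtColor(im,cv2.COLOR_BGR2HSV)
m=cv2.inRange(hsv,(2,140,40),(14,255,230)); m[:255]=0;m[:,:390]=0;m[360:]=0
cs=cv2.findContours(m,0,2)[0]
for k in cs:
    if cv2.contourArea(k)<40: continue
    print(cv2.contourArea(k),cv2.minAreaRect(k)); bx=cv2.boxPoints(cv2.minAreaRect(k))
    print(np.round([onz(c,p,0.012) for p in bx],4)[:,:2].tolist())
s=load('scene')
print('knob top px scene', [ray(s,p) and onz(s,p,0.06)[:2].round(3) for p in [(407,322)]], onz(s,(405,346),0.006)[:2])
E
```

```text
572.5 ((414.0387268066406, 328.7348327636719), (36.86738586425781, 17.839059829711914), 41.987213134765625)
[[0.3635, -0.2226], [0.3913, -0.247], [0.3429, -0.3035], [0.3155, -0.2791]]
239.5 ((451.261474609375, 288.62847900390625), (11.5138521194458, 24.2468204498291), 61.69924545288086)
[[0.4353, -0.3122], [0.4605, -0.3567], [0.4398, -0.3678], [0.4147, -0.3234]]
114.0 ((413.0, 269.0), (8.0, 16.0), 90.0)
[[0.4839, -0.2437], [0.4849, -0.2771], [0.4682, -0.2772], [0.4672, -0.2438]]
knob top px scene [array([ 0.424, -0.349])] [ 0.4318731  -0.34795755]
```

View pics/crop.png

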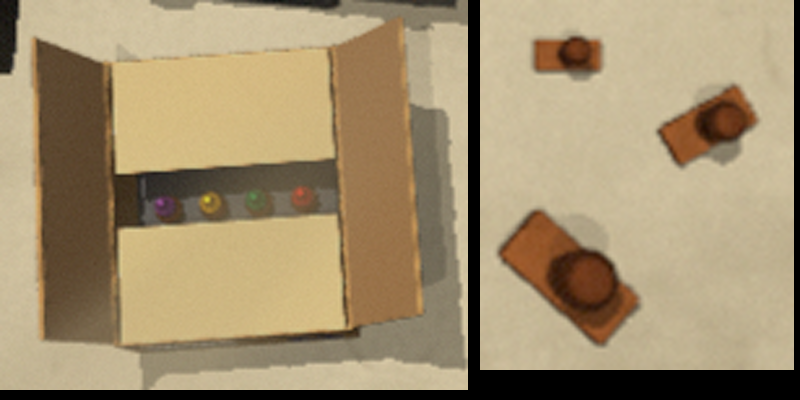

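The crop confirms the middle stamp: foot about 51 x 23.5 mm, long side running up-right. It also shows the carton creases clearly. Now the carton pose, from the crease ends at z = 0.096.

```bash
python3 - <<'E'
from h import *
c=load('top')
f=lambda x,y:(160+(x+.5)/2.6-.5,150+(y+.5)/2.6-.5)
P={k:onz(c,f(*p),0.096) for k,p in dict(lf=(108,63),ln=(117,345),rf=(332,47),rn=(350,328)).items()}
for k in P: print(k,P[k].round(4))
L=P['lf']-P['ln'];R=P['rf']-P['rn'];print(np.linalg.norm(L),np.linalg.norm(R),np.arctan2(L[1],L[0]),np.arctan2(R[1],R[0]))
W=(P['lf']+P['ln']-P['rf']-P['rn'])/2;print(np.linalg.norm(W),np.arctan2(-W[0],W[1]),sum(P.values())/4)
# independent check: scene view, nearest corner of carton at desk & top
s=load('scene')
for k in P: print(k,proj(s,P[k]).round(1),proj(s,P[k]*[1,1,0]).round(1))
E
```

```text
lf [0.6469 0.1758 0.096 ]
ln [0.4312 0.155  0.096 ]
rf [0.6642 0.0039 0.096 ]
rn [ 0.4489 -0.0183  0.096 ]
0.21668825587956328 0.21645688414861983 0.09621800035871031 0.10259122804490232
0.17345563706583247 0.10136238882916679 [0.54779193 0.07908364 0.096     ]
lf [[254.1 198.7]] [[255.4 233.1]]
ln [[195.3 227.5]] [[199.  266.6]]
rf [[313.5 211.6]] [[312.9 247.8]]
rn [[261.8 245.2]] [[263.1 286.5]]
```

```bash
python3 -m handwheel '[[[3.3,-3.7,0,-0.14,1],[3.3,-3.7,0,-0.14,1],[3.3,-3.7,0,-0.14,1],[3.3,-3.7,0,-0.14,1],[3.3,-3.7,0,-0.14,1],[3.3,-3.7,0,-0.14,1],[3.3,-3.7,0,-0.14,1],[3.3,-3.7,0,-0.14,1],[3.3,-3.7,0,-0.03,1],[3,-3.5,0,0,1]]]'
```

```text
t: 1.1
ee_pos: [0.5318, 0.2472, 0.2043]
eef_rot: [0.671, 0.742, -0.0, 0.0]
ft_force: [0.3, 0.7, 0.0]
finger_gap: 0.0101
grip_force: 0.0
```

```bash
cat >> h.py <<'E'
C=np.array([0.548,0.079]); YAW=0.10
def toW(x,y): return C+np.array([[np.cos(YAW),-np.sin(YAW)],[np.sin(YAW),np.cos(YAW)]])@[x,y]
def st():
    from scipy.spatial.transform import Rotation as R
    s=robot.sense(); ty=R.from_quat(s['eef_rot']).as_matrix()[:,1]
    p=s['ee_pos']; q=np.array([[np.cos(YAW),np.sin(YAW)],[-np.sin(YAW),np.cos(YAW)]])@(p[:2]-C)
    print('t',round(s['t'],2),'tcp',p.round(4),'carton',q.round(4),'yaw',round(float(np.arctan2(ty[1],ty[0])),3),'F',np.round(s['ft_force'],1),'gap',round(s['finger_gap'],4),'grip',round(s['grip_force'],1),'q',s['qpos'].round(2)); return s
E
python3 -c "
from h import *
st()"
```

```text
t 1.1 tcp [0.5318 0.2472 0.2043] carton [0.0007 0.169 ] yaw 0.101 F [0.3 0.7 0. ] gap 0.0101 grip 0.0 q [-0.78  0.44  0.36  1.73 -0.18  1.   -0.25]
```

```bash
python3 -m handwheel '[[[0,0,-2.7,0,1],[0,0,-2.7,0,1],[0.2,-2,0,0,1],[0.2,-2,0,0,1],[0.1,-1.4,0,0,1],[0.1,-1.4,0,0,1],[0.1,-1,0.1,0,1],[0.1,-1.1,0.2,0,1]]]'; python3 -c "
from h import *
st()"
```

```text
t: 1.9
ee_pos: [0.5387, 0.16, 0.1536]
eef_rot: [0.67, 0.742, 0.0, -0.0]
ft_force: [-0.1, -0.4, 0.0]
finger_gap: 0.0006
grip_force: 0.0
t 1.9 tcp [0.5387 0.16   0.1536] carton [-0.0011  0.0815] yaw 0.103 F [-0.1 -0.4  0. ] gap 0.0006 grip 0.0 q [-0.64  0.47  0.36  1.84 -0.21  0.87 -0.08]
```

```bash
python3 -m handwheel '[[[0.1,-1,-0.4,0,1],[0.1,-1,-0.6,0,1],[0.1,-0.7,-0.7,0,1],[0.1,-0.7,-0.8,0,1],[0,-0.4,-1,0,1],[0,-0.4,-1,0,1],[0,-0.1,-0.8,0,1],[0,0,-0.2,0,1],[0,0,0,0,1]]]'; python3 -c "
from h import *
st();cap('top','t2.png');cap('scene','s2.png')"
```

```text
t: 2.8
ee_pos: [0.5425, 0.1175, 0.098]
eef_rot: [0.67, 0.742, -0.0, -0.0]
ft_force: [0.2, -0.9, 0.9]
finger_gap: 0.0005
grip_force: 0.0
t 2.8 tcp [0.5425 0.1175 0.098 ] carton [-0.0016  0.0389] yaw 0.102 F [ 0.2 -0.9  0.9] gap 0.0005 grip 0.0 q [-0.55  0.54  0.34  1.89 -0.25  0.76  0.03]
```

View pics/s2.png

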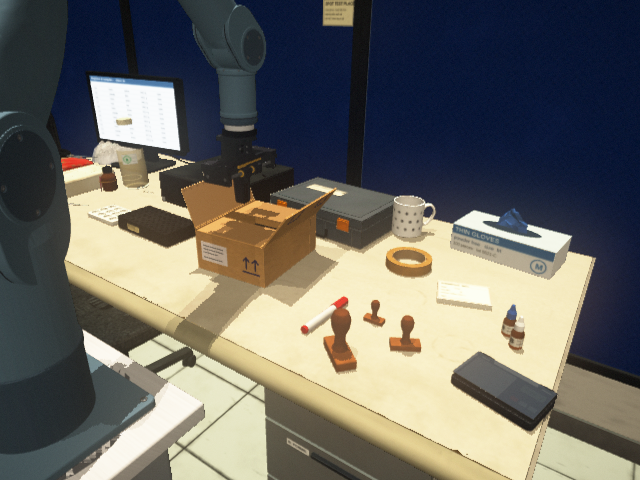

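```bash
python3 - <<'E'
from h import *
s=load('scene');c=load('top')
print(proj(s,[0.5425,.1175,.098]),proj(s,[0.5425,.1175,.16]))
a=cv2.resize(s['image'][120:290,170:340],(400,400),interpolation=2);b=cv2.resize(c['image'][150:300,150:340],(400,316),interpolation=2)
o=np.zeros((400,800,3),np.uint8);o[:,:400]=a;o[:316,400:]=b;cv2.imwrite('pics/c2.png',o[...,::-1])
E
```

```text
[[243.15458772 215.30558759]] [[241.89419231 189.78654409]]
```

View pics/c2.png

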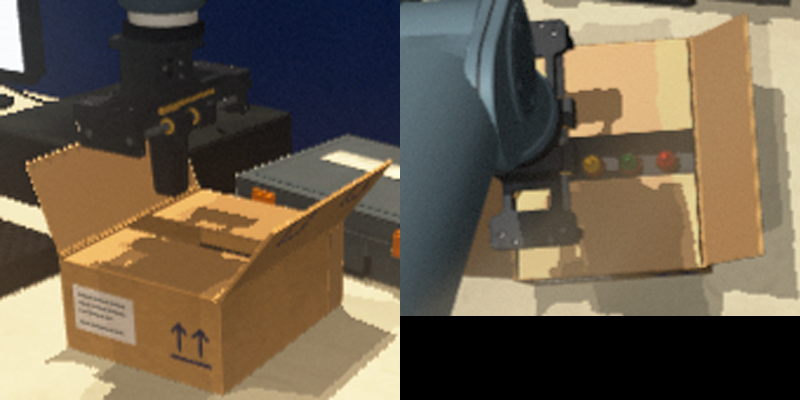

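The left flap is still open, with the finger inside it (scene crop, flap corner near (28,160)). So the flap angle estimate has to be checked before going on.

```bash
python3 - <<'E'
from h import *
s=load('scene');c=load('top')
for sg in(1,-1):
  for th in(100,110,120,130,140,150):
    t=np.radians(th);y=sg*(.09-.0885*np.cos(t));z=.096+.0885*np.sin(t)
    P=[[*toW(x,y),z] for x in(-.108,.108)]
    print(sg,th,'edge y',round(y,3),'z',round(z,3),'scene n,f',proj(s,P).round(0).tolist(),'top',proj(c,P).round(0).tolist())
E
```

```text
1 100 edge y 0.105 z 0.183 scene n,f [[185.0, 188.0], [247.0, 164.0]] top [[183.0, 280.0], [180.0, 163.0]]
1 110 edge y 0.12 z 0.179 scene n,f [[180.0, 188.0], [242.0, 165.0]] top [[176.0, 281.0], [173.0, 164.0]]
1 120 edge y 0.134 z 0.173 scene n,f [[176.0, 190.0], [237.0, 167.0]] top [[169.0, 281.0], [166.0, 165.0]]
1 130 edge y 0.147 z 0.164 scene n,f [[172.0, 193.0], [234.0, 169.0]] top [[163.0, 282.0], [161.0, 167.0]]
1 140 edge y 0.158 z 0.153 scene n,f [[169.0, 197.0], [230.0, 173.0]] top [[159.0, 283.0], [157.0, 169.0]]
1 150 edge y 0.167 z 0.14 scene n,f [[166.0, 202.0], [228.0, 177.0]] top [[157.0, 284.0], [154.0, 171.0]]
-1 100 edge y -0.105 z 0.183 scene n,f [[268.0, 206.0], [321.0, 178.0]] top [[302.0, 272.0], [294.0, 155.0]]
-1 110 edge y -0.12 z 0.179 scene n,f [[275.0, 210.0], [327.0, 180.0]] top [[310.0, 271.0], [302.0, 155.0]]
-1 120 edge y -0.134 z 0.173 scene n,f [[281.0, 214.0], [332.0, 184.0]] top [[318.0, 271.0], [310.0, 155.0]]
-1 130 edge y -0.147 z 0.164 scene n,f [[287.0, 220.0], [337.0, 189.0]] top [[325.0, 271.0], [317.0, 156.0]]
-1 140 edge y -0.158 z 0.153 scene n,f [[292.0, 226.0], [341.0, 194.0]] top [[331.0, 271.0], [323.0, 157.0]]
-1 150 edge y -0.167 z 0.14 scene n,f [[296.0, 233.0], [345.0, 200.0]] top [[336.0, 271.0], [327.0, 159.0]]
```

```bash
python3 - <<'E'
from h import *
s=cap('scene');w=cap('wrist')
a=cv2.resize(s['image'][150:250,175:305],(800,600)[:2] and (480,370),interpolation=2);b=cv2.resize(w['image'],(320,240))
o=np.zeros((370,800,3),np.uint8);o[:,:480]=a;o[:240,480:]=b;cv2.imwrite('pics/c3.png',o[...,::-1])
print(proj(w,robot.sense()['ee_pos']))
for y in(.09,0,-.09): print(y,proj(w,[[*toW(x,y),.096] for x in(-.108,.108)]).round(0).tolist())
E
```

```text
[[315.3836099  281.93747238]]
0.09 [[83.0, 174.0], [553.0, 176.0]]
0 [[109.0, 350.0], [525.0, 351.0]]
-0.09 [[130.0, 490.0], [503.0, 491.0]]
```

View pics/c3.png

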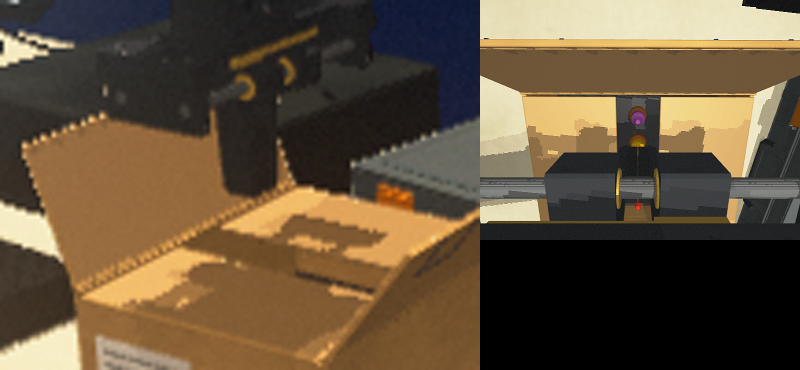

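Both views put the flap at about 108° with its edge at z≈0.18. In the scene view the fingertip shows at row 203, where the TCP pose predicts row 215. That suggests the real tip is about 30 mm above the reported TCP and skimmed over the flap edge. I'll check by touching down gently on the near short flap.

```bash
python3 -m handwheel '[[[0,0,1,0,1],[-2,-0.2,0,0,1],[-2,-0.2,0,0,1],[-2,-0.2,0,0,1],[0,0,-0.5,0,1],[0,0,-0.5,0,1],[0,0,0,0,1]]]'; python3 -m handwheel '[[[0,0,-0.4,0,1],[0,0,0,0,1]]]';python3 -m handwheel '[[[0,0,-0.4,0,1],[0,0,0,0,1]]]'; python3 - <<'E'
from h import *
st()
s=cap('scene');w=cap('wrist')
a=cv2.resize(s['image'][150:250,175:305],(480,370),interpolation=2);b=cv2.resize(w['image'][100:480,160:480],(320,380),interpolation=2)
o=np.zeros((380,800,3),np.uint8);o[:370,:480]=a;o[:,480:]=b;cv2.imwrite('pics/c4.png',o[...,::-1])
print(proj(s,robot.sense()['ee_pos']))
E
```

```text
t: 3.7
ee_pos: [0.4835, 0.1114, 0.0982]
eef_rot: [0.67, 0.742, 0.0, 0.0]
ft_force: [-1.1, 0.3, 0.5]
finger_gap: 0.0004
grip_force: 0.0
t: 3.9
ee_pos: [0.483, 0.1111, 0.0939]
eef_rot: [0.67, 0.742, -0.0, 0.0]
ft_force: [0.1, 0.0, 0.3]
finger_gap: 0.0004
grip_force: 0.0
t: 4.1
ee_pos: [0.4825, 0.1111, 0.0899]
eef_rot: [0.67, 0.742, -0.0, -0.0]
ft_force: [0.1, 0.3, -0.1]
finger_gap: 0.0003
grip_force: 0.0
t 4.1 tcp [0.4825 0.1111 0.0899] carton [-0.0619  0.0385] yaw 0.102 F [ 0.1  0.3 -0.1] gap 0.0003 grip 0.0 q [-0.59  0.46  0.33  2.04 -0.24  0.67  0.01]
[[226.99194842 227.2255173 ]]
```

```bash
for i in 1; do python3 -m handwheel '[[[0,0,-0.4,0,1],[0,0,-0.4,0,1],[0,0,0,0,1]]]'; python3 -m handwheel '[[[0,0,-0.4,0,1],[0,0,0,0,1]]]'; done
```

```text
t: 4.5
ee_pos: [0.4823, 0.1111, 0.0818]
eef_rot: [0.67, 0.742, -0.0, -0.0]
ft_force: [0.1, -0.8, 0.6]
finger_gap: 0.0003
grip_force: 0.0
t: 4.7
ee_pos: [0.4824, 0.1112, 0.078]
eef_rot: [0.67, 0.742, -0.0, -0.0]
ft_force: [-0.3, -0.5, 0.1]
finger_gap: 0.0003
grip_force: 0.0
```

```bash
python3 -m handwheel '[[[0,0,-0.4,0,1],[0,0,0,0,1]]]'; python3 -m handwheel '[[[0,0,-0.4,0,1],[0,0,0,0,1]]]'
```

```text
t: 4.9
ee_pos: [0.4825, 0.1112, 0.074]
eef_rot: [0.67, 0.742, -0.0, -0.0]
ft_force: [-0.2, 0.3, -1.2]
finger_gap: 0.0006
grip_force: 0.0
t: 5.1
ee_pos: [0.4824, 0.1112, 0.07]
eef_rot: [0.67, 0.742, -0.0, -0.0]
ft_force: [-1.1, 0.0, -0.3]
finger_gap: -0.0
grip_force: 0.0
```

```bash
python3 -m handwheel '[[[0,0,-0.3,0,1],[0,0,0,0,1]]]'; python3 -m handwheel '[[[0,0,-0.3,0,1],[0,0,0,0,1]]]'; python3 - <<'E'
from h import *
st()
s=cap('scene');w=cap('wrist')
a=cv2.resize(s['image'][150:250,175:305],(480,370),interpolation=2);b=cv2.resize(w['image'][100:480,160:480],(320,380),interpolation=2)
o=np.zeros((380,800,3),np.uint8);o[:370,:480]=a;o[:,480:]=b;cv2.imwrite('pics/c4.png',o[...,::-1])
print(proj(s,robot.sense()['ee_pos']))
E
```

```text
t: 5.3
ee_pos: [0.4825, 0.1112, 0.0671]
eef_rot: [0.67, 0.742, -0.0, -0.0]
ft_force: [-0.4, -0.8, -0.4]
finger_gap: 0.0004
grip_force: 0.0
t: 5.5
ee_pos: [0.4825, 0.1112, 0.0641]
eef_rot: [0.67, 0.742, -0.0, -0.0]
ft_force: [-0.6, 0.7, 0.4]
finger_gap: 0.0005
grip_force: 0.0
t 5.5 tcp [0.4825 0.1112 0.0641] carton [-0.0619  0.0386] yaw 0.102 F [-0.6  0.7  0.4] gap 0.0005 grip 0.0 q [-0.57  0.51  0.31  2.06 -0.26  0.61  0.03]
[[227.65973256 237.86788914]]
```

View pics/c4.png

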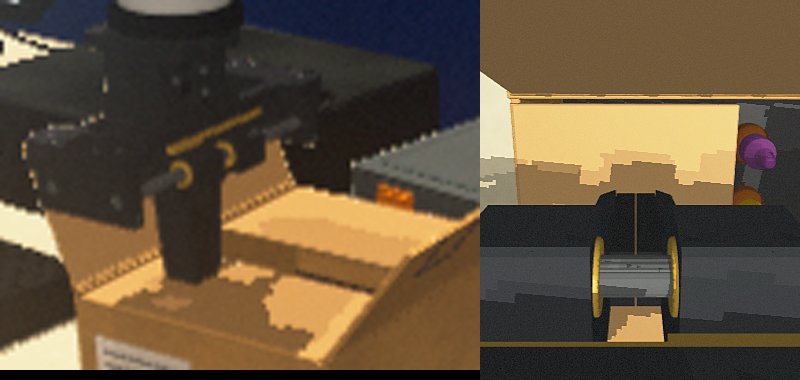

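The picture shows the tip at px (226,226), where the pose predicts (228,238). The real tip is therefore about 29 mm above the reported TCP. A few more millimetres of descent should give a contact reading.

```bash
python3 -m handwheel '[[[0,0,-0.2,0,1],[0,0,0,0,1]]]'; python3 -m handwheel '[[[0,0,-0.2,0,1],[0,0,0,0,1]]]';python3 -m handwheel '[[[0,0,-0.2,0,1],[0,0,0,0,1]]]'
```

```text
t: 5.8
ee_pos: [0.4826, 0.1112, 0.0622]
eef_rot: [0.67, 0.742, -0.0, -0.0]
ft_force: [0.3, -1.0, -0.3]
finger_gap: 0.0006
grip_force: 0.0
t: 6.0
ee_pos: [0.4829, 0.1113, 0.0605]
eef_rot: [0.67, 0.742, 0.0, 0.0]
ft_force: [-0.1, 0.5, 2.2]
finger_gap: 0.0004
grip_force: 0.7
t: 6.2
ee_pos: [0.4829, 0.1113, 0.0603]
eef_rot: [0.67, 0.742, 0.0, -0.001]
ft_force: [-7.9, -1.8, 28.4]
finger_gap: 0.0005
grip_force: 14.3
```

```bash
python3 -m handwheel '[[[0,0,4,0,1],[0,0,4,0,1],[0,0,3.5,0,1],[1.6,4.4,0,0,1],[1.6,4.4,0,0,1],[1.6,4.5,0,0,1],[0,0,-2.8,0,1],[0,0,-2.8,0,1],[0,0,0,0,1]]]'; python3 -c "
from h import *
st()"; python3 -m handwheel '[[[0.2,-1.6,0,0,1],[0.1,-1.6,0,0,1],[0.1,-1.4,0,0,1],[0.2,-1.4,0,0,1],[0.1,-1,0.1,0,1],[0.1,-1.1,0.2,0,1]]]';  python3 -c "
from h import *
st()"
```

```text
t: 7.1
ee_pos: [0.5279, 0.2432, 0.1139]
eef_rot: [0.67, 0.742, -0.003, -0.001]
ft_force: [0.2, 0.2, -0.4]
finger_gap: 0.0004
grip_force: 0.0
t 7.1 tcp [0.5279 0.2432 0.1139] carton [-0.0036  0.1654] yaw 0.103 F [ 0.2  0.2 -0.4] gap 0.0004 grip 0.0 q [-0.75  0.55  0.32  1.81 -0.23  0.83 -0.21]
t: 7.7
ee_pos: [0.5388, 0.1624, 0.1207]
eef_rot: [0.67, 0.742, 0.0, -0.0]
ft_force: [0.8, 0.6, 0.2]
finger_gap: 0.0003
grip_force: 0.4
t 7.7 tcp [0.5388 0.1624 0.1207] carton [-0.0008  0.0839] yaw 0.102 F [0.8 0.6 0.2] gap 0.0003 grip 0.4 q [-0.63  0.51  0.34  1.86 -0.23  0.81 -0.07]
```

```bash
python3 -m handwheel '[[[0.1,-1.1,-0.4,0,1],[0.1,-1,-0.6,0,1],[0.1,-0.8,-0.7,0,1],[0.1,-0.8,-0.8,0,1],[0,-0.4,-1,0,1],[0,-0.4,-1,0,1],[0,-0.1,-0.7,0,1],[0,0,-0.1,0,1],[0,0,0,0,1]]]'; python3 -c "
from h import *
st()"
```

```text
t: 8.6
ee_pos: [0.5424, 0.1175, 0.0671]
eef_rot: [0.67, 0.742, -0.0, -0.0]
ft_force: [-0.3, 0.5, 0.1]
finger_gap: 0.0002
grip_force: 0.0
t 8.6 tcp [0.5424 0.1175 0.0671] carton [-0.0017  0.0389] yaw 0.102 F [-0.3  0.5  0.1] gap 0.0002 grip 0.0 q [-0.53  0.58  0.31  1.9  -0.26  0.69  0.04]
```

```bash
python3 -m handwheel '[[[0,-0.5,-0.3,0,1],[0,0,0,0,1]]]'; python3 -m handwheel '[[[0,0,-0.2,0,1],[0,0,0,0,1]]]'; python3 - <<'E'
from h import *
st()
s=cap('scene');w=cap('top')
a=cv2.resize(s['image'][150:290,175:345],(400,330),interpolation=2);b=cv2.resize(w['image'][150:300,150:340],(400,316),interpolation=2)
o=np.zeros((330,800,3),np.uint8);o[:,:400]=a;o[:316,400:]=b;cv2.imwrite('pics/c5.png',o[...,::-1])
# flap-standing test: median colour in scene where standing left flap would be, midway up near half
t=np.radians(108);P=[*toW(-.08,.09-.06*np.cos(t)),.096+.06*np.sin(t)];u,v=proj(s,P)[0].astype(int);print(u,v,s['image'][v-2:v+3,u-2:u+3].reshape(-1,3).mean(0))
E
```

```text
t: 8.8
ee_pos: [0.5427, 0.1115, 0.0644]
eef_rot: [0.67, 0.742, -0.0, 0.0]
ft_force: [0.5, 0.2, 0.7]
finger_gap: 0.0005
grip_force: 0.0
t: 9.0
ee_pos: [0.543, 0.1118, 0.064]
eef_rot: [0.67, 0.742, 0.0, -0.0]
ft_force: [-5.8, -2.9, 17.1]
finger_gap: 0.0006
grip_force: 8.1
t 9.0 tcp [0.543  0.1118 0.064 ] carton [-0.0017  0.0331] yaw 0.101 F [-5.8 -2.9 17.1] gap 0.0006 grip 8.1 q [-0.52  0.59  0.3   1.91 -0.27  0.69  0.05]
194 197 [82.88 74.2  63.2 ]
```

```bash
python3 -m handwheel '[[[0,0,3.6,0,1],[0,0,3.6,0,1],[0,0,3.6,0,1],[0.5,-4.4,0,0,1],[0.5,-4.4,0,0,1],[0.4,-4.4,0,0,1],[0.4,-4.3,0,0,1],[0.4,-4.3,0,0,1],[0,0,-3.3,0,1],[0,0,-3.3,0,1]]]'; python3 -c "
from h import *
st()"
```

```text
t: 10.1
ee_pos: [0.5657, -0.1079, 0.1047]
eef_rot: [0.671, 0.741, 0.001, 0.001]
ft_force: [-0.1, 1.2, -0.5]
finger_gap: 0.0004
grip_force: 0.0
t 10.1 tcp [ 0.5657 -0.1079  0.1047] carton [-0.001  -0.1878] yaw 0.099 F [-0.1  1.2 -0.5] gap 0.0004 grip 0.0 q [-0.17  0.56  0.38  1.84 -0.28  0.79  0.45]
```

View pics/c5.png

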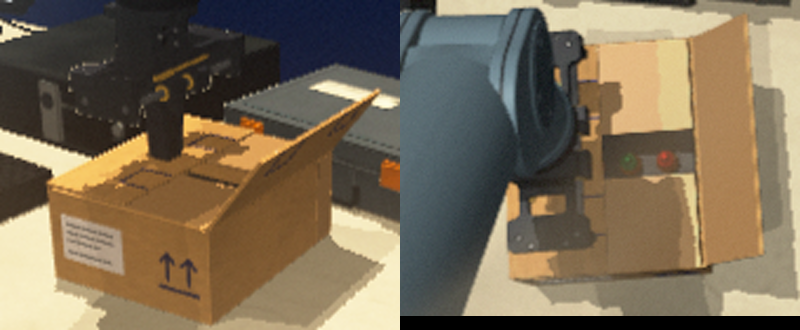

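The crop shows the left flap flat, with the box halves visible. Now the right flap.

```bash
python3 -m handwheel '[[[-0.2,1.6,0,0,1],[-0.2,1.6,0,0,1],[-0.1,1.6,0,0,1],[-0.2,1.6,0.1,0,1],[-0.2,1.6,0.3,0,1],[-0.1,1.4,0.3,0,1],[-0.1,1.2,0,0,1]]]'; python3 -c "
from h import *
st()"
```

```text
t: 10.8
ee_pos: [0.5542, 0.0023, 0.1125]
eef_rot: [0.67, 0.743, 0.001, 0.0]
ft_force: [0.2, -0.7, -0.8]
finger_gap: 0.0004
grip_force: 0.4
t 10.8 tcp [0.5542 0.0023 0.1125] carton [-0.0015 -0.077 ] yaw 0.103 F [ 0.2 -0.7 -0.8] gap 0.0004 grip 0.4 q [-0.37  0.52  0.38  1.89 -0.26  0.78  0.25]
```

```bash
python3 -m handwheel '[[[-0.1,0.9,-0.4,0,1],[-0.1,0.8,-0.6,0,1],[-0.1,0.7,-0.7,0,1],[-0.1,0.6,-0.8,0,1],[0,0.5,-0.9,0,1],[0,0.5,-0.9,0,1],[0,0.3,-0.5,0,1],[0,0,-0.2,0,1],[0,0,-0.1,0,1],[0,0,0,0,1]]]'; python3 -c "
from h import *
st()"
```

```text
t: 11.8
ee_pos: [0.5492, 0.0424, 0.0636]
eef_rot: [0.671, 0.742, -0.0, -0.001]
ft_force: [-15.1, -2.1, 43.5]
finger_gap: 0.0004
grip_force: 21.7
t 11.8 tcp [0.5492 0.0424 0.0636] carton [-0.0024 -0.0365] yaw 0.101 F [-15.1  -2.1  43.5] gap 0.0004 grip 21.7 q [-0.42  0.59  0.34  1.92 -0.3   0.69  0.2 ]
```

```bash
python3 -m handwheel '[[[0,0,4,0,1],[0,0,4,0,1],[0,0,4,0,1],[-1.4,-4.7,0,0.1,-1],[-1.4,-4.7,0,0.1,-1],[-1.4,-4.7,0,0.1,-1],[-1.4,-4.7,0,0.11,-1],[-1.4,-4.7,0,0,-1],[-1.4,-4.7,0,0,-1],[-1.4,-4.7,0,0,-1]]]'; python3 -m handwheel '[[[-1.3,-4.6,0,0,-1],[0,0,0,0,-1]]]'; python3 - <<'E'
from h import *
st(); c=cap('top','t6.png'); s=cap('scene','s6.png'); w=cap('wrist','w6.png')
a=cv2.resize(c['image'][150:300,180:320],(373,400),interpolation=2);b=cv2.resize(w['image'],(427,320),interpolation=3)
o=np.zeros((400,800,3),np.uint8);o[:,:373]=a;o[:320,373:]=b;cv2.imwrite('pics/c6.png',o[...,::-1])
E
```

```text
t: 12.8
ee_pos: [0.4509, -0.2874, 0.1802]
eef_rot: [0.505, 0.863, 0.0, 0.0]
ft_force: [-0.3, -0.3, 0.4]
finger_gap: 0.0543
grip_force: 0.0
t: 13.0
ee_pos: [0.4349, -0.3393, 0.1806]
eef_rot: [0.51, 0.86, -0.002, 0.001]
ft_force: [1.3, 0.6, 0.4]
finger_gap: 0.0703
grip_force: 0.0
t 13.0 tcp [ 0.4349 -0.3393  0.1806] carton [-0.1543 -0.4049] yaw 0.501 F [1.3 0.6 0.4] gap 0.0703 grip 0.0 q [ 0.23  0.42  0.44  1.85 -0.22  0.92  1.28]
```

View pics/c6.png

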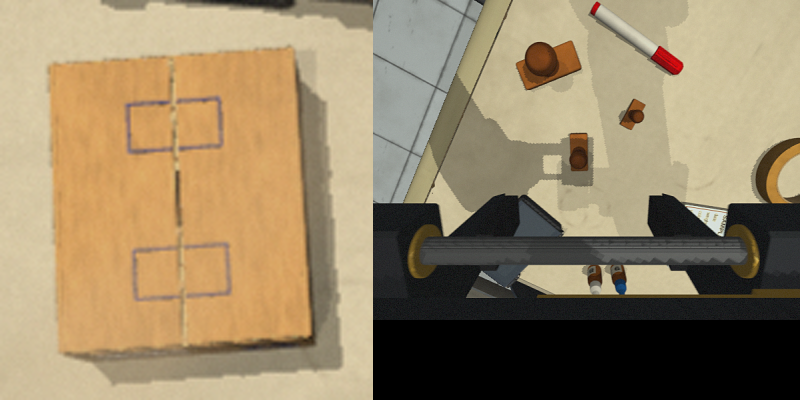

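The crop shows both flaps flat, with the boxes centred near (175,125) and (183,271). The wrist view shows the middle stamp at (579,152), aligned with the tool. Measuring the boxes and the stamp from both views:

```bash
python3 - <<'E'
from h import *
c=load('top'); w=load('wrist'); s=load('scene')
hsv=cv2.cvtColor(c['image'],cv2.COLOR_RGB2HSV); im=c['image'].astype(int)
m=((im[...,2]-im[...,0])>-25).astype(np.uint8); m[:, :215]=0; m[:,275:]=0; m[:180]=0; m[270:]=0
m=cv2.morphologyEx(m,cv2.MORPH_CLOSE,np.ones((3,3)))
n,l,stt,ce=cv2.connectedComponentsWithStats(m)
for r,(a,b) in dict(far=(180,212),near=(236,268)).items():
    k=m.copy(); k[:a]=0;k[b:]=0
    # keep comps of size
    pts=cv2.findNonZero(k); rc=cv2.minAreaRect(pts); bx=np.array([onz(c,p,.098)[:2] for p in cv2.boxPoints(rc)])
    d=[np.linalg.norm(bx[i]-bx[(i+1)%4]) for i in range(4)]; i=int(np.argmax(d)); v=bx[(i+1)%4]-bx[i]
    print(r,rc,'ctr',bx.mean(0).round(4),'sz',np.round(d,3),'yaw',round((np.arctan2(v[1],v[0])-np.pi/2+np.pi/2)%np.pi-np.pi/2,3))
print('expect',toW(.055,0),toW(-.055,0))
def stamp(c,lo):
    hsv=cv2.cvtColor(c['image'],cv2.COLOR_RGB2HSV); m=cv2.inRange(hsv,(2,120,30),(16,255,230))
    for k in cv2.findContours(m,0,2)[0]:
        A=cv2.contourArea(k)
        if A>lo:
            rc=cv2.minAreaRect(k); bx=np.array([onz(c,p,.010)[:2] for p in cv2.boxPoints(rc)]); 
            d=[np.linalg.norm(bx[i]-bx[(i+1)%4]) for i in range(2)]; i=int(np.argmax(d)); v=bx[(i+1)%4]-bx[i]
            print(A,np.round(rc[0],1),'ctr',bx.mean(0).round(4),'sz',np.round(d,4),'longdir',round(np.arctan2(v[1],v[0])%np.pi,3))
print('wrist');stamp(w,300);print('scene');stamp(s,60)
e=robot.sense()['ee_pos'];print('tcp px',proj(w,e),proj(w,e+[0,0,.034]))
E
```

```text
far ((244.972412109375, 196.53103637695312), (17.96893882751465, 34.99832534790039), 86.633544921875) ctr [0.6028 0.0854] sz [0.07  0.036 0.069 0.036] yaw 0.088
near ((230.0, 244.0), (0.0, 0.0), 0.0) ctr [0.5072 0.1097] sz [0. 0. 0. 0.] yaw -1.571
expect [0.60272523 0.08449084] [0.49327477 0.07350916]
wrist
1375.5 [308. 228.] ctr [ 0.4366 -0.3449] sz [0.0232 0.0521] longdir 2.084
915.0 [391.9 172.9] ctr [ 0.4768 -0.2656] sz [0.0372 0.0239] longdir 1.604
4521.0 [260.3  90.4] ctr [ 0.3451 -0.262 ] sz [0.0748 0.0481] longdir 0.856
scene
67.5 [517.2 334.1] ctr [ 0.5744 -0.4981] sz [0.0246 0.0211] longdir 0.086
537.5 [405.  333.5] ctr [ 0.462  -0.3339] sz [0.0564 0.105 ] longdir 0.398
219.5 [377.  313.4] ctr [ 0.4879 -0.265 ] sz [0.0767 0.047 ] longdir 0.209
1249.0 [337.6 334.9] ctr [ 0.3961 -0.2339] sz [0.0602 0.2097] longdir 0.611
293.5 [407.4 268.2] ctr [ 0.6876 -0.2368] sz [0.0718 0.1018] longdir 1.896
96.0 [406.7 254.1] ctr [ 0.7519 -0.2066] sz [0.0526 0.0694] longdir 2.014
133.0 [342.5 224.4] ctr [0.8162 0.0112] sz [0.085  0.0456] longdir 0.452
4524.0 [258.1 252.4] ctr [0.5753 0.0989] sz [0.3502 0.4061] longdir 0.641
76.0 [216.9 208.3] ctr [0.699 0.369] sz [0.0671 0.1058] longdir 0.926
499.5 [251.7 194.2] ctr [0.8597 0.3729] sz [0.2142 0.2102] longdir 2.871
181.0 [107.5 181.5] ctr [0.6589 0.8422] sz [0.0517 0.1969] longdir 0.974
187.5 [ 71.6 163.5] ctr [0.7087 1.1397] sz [0.1709 0.1567] longdir 0.121
tcp px [[319.37125802 280.1401408 ]] [[320.16324612 308.6122137 ]]
```

Far box centre matches the carton pose to within 1 mm. The wrist camera reads objects about 5 mm off along y, and the fingertips show the same shift, so I trust the top-view stamp position (0.437,-0.340). Descending to the knob.

```bash
python3 -m handwheel '[[[0.2,-0.1,-4.5,0.01,-1],[0,0,-4.5,0,-1],[0,0,-4,0,-1],[0,0,-3,0,-1],[0,0,-1.7,0,-1],[0,0,-1,0,-1],[0,0,0,0,-1]]]'; python3 - <<'E'
from h import *
st(); w=cap('wrist'); s=cap('scene')
b=cv2.resize(w['image'],(480,360),interpolation=3); a=cv2.resize(s['image'][240:380,320:450],(316,340),interpolation=2)
o=np.zeros((360,800,3),np.uint8);o[:,:480]=b;o[:340,480:796]=a;cv2.imwrite('pics/c7.png',o[...,::-1])
E
```

```text
t: 13.85
ee_pos: [0.4408, -0.3309, -0.0076]
eef_rot: [0.5, 0.866, 0.0, -0.001]
ft_force: [-0.1, 0.1, -0.4]
finger_gap: 0.088
grip_force: 0.0
t 13.85 tcp [ 0.4408 -0.3309 -0.0076] carton [-0.1476 -0.3972] yaw 0.524 F [-0.1  0.1 -0.4] gap 0.088 grip 0.0 q [ 0.34  0.71  0.3   1.93 -0.37  0.56  1.41]
```

View pics/c7.png

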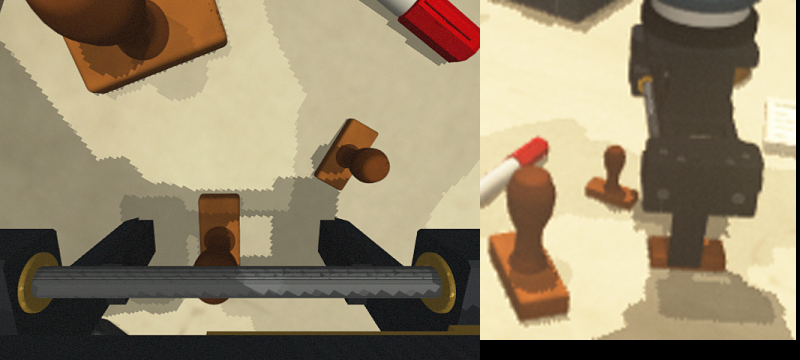

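The wrist view shows the knob about 8 mm left of the finger midpoint. That agrees with the measured pose, since the arm had drifted, so I correct by the computed shift and grasp.

```bash
python3 -m handwheel '[[[-0.2,-0.5,0,-0.01,-1],[-0.2,-0.5,0,0,-1],[0,0,0,0,-1],[0,0,0,0,-1]]]'; python3 -m handwheel '[[[0,0,0,0,1],[0,0,0,0,1],[0,0,0,0,1],[0,0,0,0,1],[0,0,0,0,1],[0,0,0,0,1],[0,0,0,0,1]]]'
```

```text
t: 14.35
ee_pos: [0.4367, -0.3432, -0.0062]
eef_rot: [0.505, 0.863, -0.0, 0.0]
ft_force: [0.3, 0.1, -0.7]
finger_gap: 0.0883
grip_force: 0.0
t: 15.05
ee_pos: [0.4367, -0.3428, -0.0066]
eef_rot: [0.505, 0.863, -0.0, 0.0]
ft_force: [-0.4, -0.3, -0.2]
finger_gap: 0.034
grip_force: 0.0
```

```bash
python3 -m handwheel '[[[0,0.2,0,0,1],[0,0,0,0,1],[0,0,0,0,1],[0,0,0,0,1],[0,0,0,0,1]]]'; python3 -m handwheel '[[[0,0,1,0,1],[0,0,1,0,1],[0,0,3,0,1],[0,0,3,0,1],[0,0,3,0,1],[0,0,0,0,1],[0,0,0,0,1]]]'; python3 - <<'E'
from h import *
st(); w=cap('wrist'); s=cap('scene')
b=cv2.resize(w['image'],(480,360),interpolation=3); a=cv2.resize(s['image'][200:380,320:450],(260,360),interpolation=2)
o=np.zeros((360,800,3),np.uint8);o[:,:480]=b;o[:,480:740]=a;cv2.imwrite('pics/c8.png',o[...,::-1])
E
```

```text
t: 15.55
ee_pos: [0.4367, -0.3406, -0.0066]
eef_rot: [0.505, 0.863, 0.0, -0.0]
ft_force: [-0.6, 0.6, 1.7]
finger_gap: 0.018
grip_force: 29.5
t: 16.25
ee_pos: [0.4372, -0.341, 0.1044]
eef_rot: [0.505, 0.863, 0.0, 0.001]
ft_force: [0.6, 1.0, -0.5]
finger_gap: 0.0183
grip_force: 29.6
t 16.25 tcp [ 0.4372 -0.341   0.1044] carton [-0.1521 -0.4068] yaw 0.512 F [ 0.6  1.  -0.5] gap 0.0183 grip 29.6 q [ 0.28  0.53  0.4   1.89 -0.29  0.77  1.35]
```

View pics/c8.png

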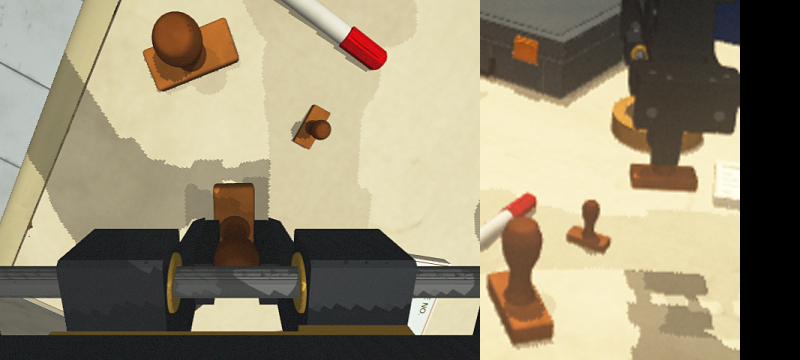

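The wrist view shows the stamp hanging upright and square to the fingers, gripped at 30 N. Carrying it to the far box.

```bash
python3 -m handwheel '[[[0,0,3,0,1],[0,0,2.5,0,1],[1.7,4.3,0,-0.06,1],[1.7,4.3,0,-0.06,1],[1.7,4.3,0,-0.06,1],[1.7,4.3,0,-0.06,1],[1.7,4.3,0,-0.06,1],[1.7,4.3,0,-0.06,1],[1.6,4.2,0,-0.05,1],[1.6,4.2,0,0,1]]]'; python3 -m handwheel '[[[1.6,4.2,0,0,1],[1.6,4.2,0,0,1],[0,0,0,0,1],[0,0,0,0,1],[0,0,0,0,1]]]'; python3 -c "
from h import *
st()"
```

```text
t: 17.35
ee_pos: [0.5703, 0.0031, 0.1572]
eef_rot: [0.671, 0.742, -0.001, -0.001]
ft_force: [0.4, -0.5, -0.7]
finger_gap: 0.0178
grip_force: 29.6
t: 17.85
ee_pos: [0.6019, 0.0833, 0.1576]
eef_rot: [0.671, 0.742, -0.001, -0.0]
ft_force: [-0.6, -1.2, -1.4]
finger_gap: 0.0184
grip_force: 29.6
t 17.85 tcp [0.6019 0.0833 0.1576] carton [ 0.0541 -0.0011] yaw 0.1 F [-0.6 -1.2 -1.4] gap 0.0184 grip 29.6 q [-0.53  0.55  0.45  1.72 -0.28  0.94  0.13]
```

```bash
python3 -m handwheel '[[[0.1,0.1,-2.5,0,1],[0,0,-2.5,0,1],[0,0,-1,0,1],[0,0,-0.3,0,1],[0,0,0,0,1]]]'; python3 -c "
from h import *
st()"; python3 -m handwheel '[[[0,0,-0.2,0,1],[0,0,0,0,1]]]'; python3 -m handwheel '[[[0,0,-0.2,0,1],[0,0,0,0,1]]]'
```

```text
t: 18.35
ee_pos: [0.6038, 0.0853, 0.0957]
eef_rot: [0.671, 0.742, -0.0, 0.0]
ft_force: [-0.5, 0.5, -0.1]
finger_gap: 0.0181
grip_force: 29.6
t 18.35 tcp [0.6038 0.0853 0.0957] carton [0.0562 0.0007] yaw 0.101 F [-0.5  0.5 -0.1] gap 0.0181 grip 29.6 q [-0.51  0.63  0.41  1.75 -0.33  0.83  0.16]
t: 18.55
ee_pos: [0.6042, 0.0862, 0.0942]
eef_rot: [0.67, 0.742, 0.001, 0.0]
ft_force: [-0.3, 0.1, -0.3]
finger_gap: 0.0181
grip_force: 29.6
t: 18.75
ee_pos: [0.6038, 0.0863, 0.0915]
eef_rot: [0.67, 0.742, 0.0, 0.0]
ft_force: [-0.2, -0.1, -1.1]
finger_gap: 0.0174
grip_force: 29.6
```

```bash
python3 -m handwheel '[[[0,-0.1,-0.2,0,1],[0,0,0,0,1]]]'; python3 -m handwheel '[[[0,0,-0.1,0,1],[0,0,0,0,1]]]'
```

```text
t: 18.95
ee_pos: [0.6044, 0.0863, 0.0911]
eef_rot: [0.67, 0.742, 0.001, -0.0]
ft_force: [-3.8, 1.7, 12.2]
finger_gap: 0.0183
grip_force: 28.6
t: 19.15
ee_pos: [0.6048, 0.0864, 0.091]
eef_rot: [0.67, 0.742, 0.002, -0.0]
ft_force: [-6.5, 2.0, 17.5]
finger_gap: 0.018
grip_force: 28.1
```

```bash
python3 -m handwheel '[[[0,0,-0.2,0,1],[0,0,0,0,1],[0,0,0,0,1]]]'
```

```text
t: 19.45
ee_pos: [0.6061, 0.0864, 0.0902]
eef_rot: [0.67, 0.742, 0.003, 0.001]
ft_force: [-6.4, 2.2, 26.0]
finger_gap: 0.0177
grip_force: 27.8
```

```bash
python3 -m handwheel '[[[0,0,1,0,1],[0,0,3,0,1],[0,0,3,0,1],[-2.8,-0.3,0,0,1],[-2.8,-0.3,0,0,1],[-2.7,-0.3,0,0,1],[-2.7,-0.3,0,0,1],[0,0,0,0,1],[0,0,0,0,1]]]'; python3 - <<'E'
from h import *
st(); c=cap('top'); s=cap('scene')
b=cv2.resize(c['image'][160:290,190:320],(400,400),interpolation=2); a=cv2.resize(s['image'][140:270,190:320],(400,400),interpolation=2)
cv2.imwrite('pics/c9.png',np.hstack([b,a])[...,::-1])
E
```

```text
t: 20.35
ee_pos: [0.4941, 0.0734, 0.1568]
eef_rot: [0.67, 0.742, 0.0, 0.0]
ft_force: [0.8, 0.1, -0.8]
finger_gap: 0.0178
grip_force: 29.6
t 20.35 tcp [0.4941 0.0734 0.1568] carton [-0.0542 -0.0001] yaw 0.102 F [ 0.8  0.1 -0.8] gap 0.0178 grip 29.6 q [-0.62  0.37  0.47  2.   -0.23  0.82  0.08]
```

View pics/c9.png

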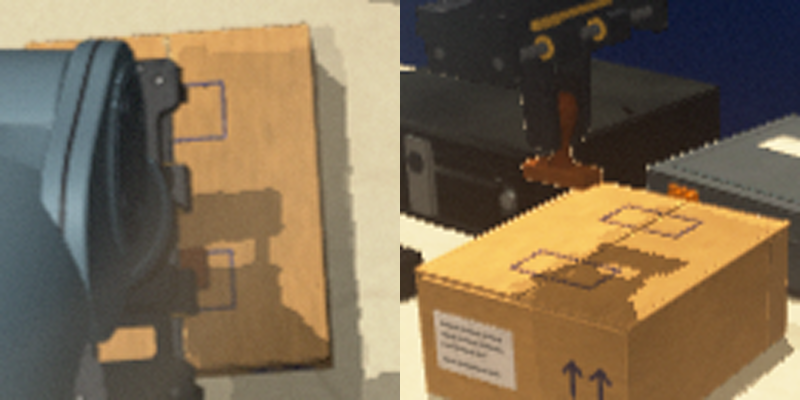

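The far box looks empty in both crops. I've also gone over the picture limit: this was the 12th view, so I won't open any more and will check ink by pixel values instead.

```bash
cat >> h.py <<'E'
def ink(c,bx):
    def v(x,y):
        u=np.round(proj(c,[*toW(bx+x,y),.098])[0]).astype(int); return c['image'][u[1],u[0]].astype(int)
    for x in(.03,.022,.014,.007,0,-.007,-.014,-.022,-.03): print(x,[ '/'.join(map(str,v(x,y))) for y in(.04,.028,.018,.009,-.009,-.018,-.028,-.04)])
E
python3 - <<'E'
from h import *
ink(load('scene'),.055)
E
```

```text
0.03 ['243/190/93', '244/192/96', '244/194/95', '240/184/94', '235/176/88', '235/177/89', '231/170/84', '228/166/83']
0.022 ['242/188/94', '232/173/92', '235/177/94', '221/160/85', '218/157/81', '228/166/87', '223/161/84', '229/168/84']
0.014 ['244/192/98', '220/160/93', '218/157/85', '149/106/79', '210/150/80', '151/108/77', '171/122/83', '199/144/88']
0.007 ['246/197/100', '245/193/96', '244/191/95', '233/176/86', '233/173/85', '236/176/87', '235/175/87', '229/167/84']
0 ['245/196/99', '244/192/96', '245/193/99', '246/195/98', '233/174/84', '233/174/86', '234/175/88', '169/120/71']
-0.007 ['246/197/96', '243/190/94', '247/199/98', '245/195/96', '233/174/85', '232/173/88', '230/167/84', '231/171/86']
-0.014 ['241/187/95', '184/130/78', '242/191/99', '234/177/93', '230/170/85', '227/162/86', '221/157/84', '232/170/88']
-0.022 ['246/195/99', '229/167/88', '197/143/98', '179/125/78', '208/148/77', '149/103/71', '149/105/72', '198/140/74']
-0.03 ['246/196/96', '247/200/103', '248/198/101', '236/177/88', '233/174/85', '234/173/84', '231/172/84', '228/166/82']
```

```bash
python3 -m handwheel '[[[2.7,0.3,0,0,1],[2.7,0.3,0,0,1],[2.7,0.3,0,0,1],[2.7,0.2,0,0,1],[0,0,0,0,1],[0,0,-3,0,1],[0,0,-2.8,0,1],[0,0,-0.4,0,1],[0,0,0,0,1]]]';  python3 -c "
from h import *
st()"
```

```text
t: 21.35
ee_pos: [0.6012, 0.084, 0.094]
eef_rot: [0.67, 0.742, -0.001, -0.0]
ft_force: [1.2, -1.4, -0.3]
finger_gap: 0.0179
grip_force: 29.6
t 21.35 tcp [0.6012 0.084  0.094 ] carton [ 0.0535 -0.0003] yaw 0.102 F [ 1.2 -1.4 -0.3] gap 0.0179 grip 29.6 q [-0.51  0.63  0.42  1.76 -0.33  0.82  0.16]
```

```bash
python3 -m handwheel '[[[0,0,-0.3,0,1],[0,0,-0.2,0,1],[0,0,-0.2,0,1],[0,0,0,0,1]]]'; python3 -m handwheel '[[[0,0,-0.3,0,1],[0,0,0,0,1]]]'; python3 -m handwheel '[[[0,0,-0.3,0,1],[0,0,0,0,1]]]'
```

```text
t: 21.75
ee_pos: [0.6033, 0.0844, 0.0905]
eef_rot: [0.67, 0.742, 0.002, 0.001]
ft_force: [-4.6, -0.9, 15.1]
finger_gap: 0.0176
grip_force: 28.5
t: 21.95
ee_pos: [0.6045, 0.0845, 0.0891]
eef_rot: [0.67, 0.742, 0.003, 0.001]
ft_force: [-7.2, -0.7, 26.8]
finger_gap: 0.0175
grip_force: 28.4
t: 22.15
ee_pos: [0.6039, 0.0845, 0.0869]
eef_rot: [0.67, 0.742, 0.002, 0.001]
ft_force: [-12.2, -1.0, 35.4]
finger_gap: 0.0169
grip_force: 29.7
```

```bash
python3 -m handwheel '[[[-0.1,0,-0.3,0,1],[0,0,0,0,1]]]'; python3 -m handwheel '[[[-0.1,0,-0.3,0,1],[0,0,0,0,1]]]'; python3 -m handwheel '[[[0,0,-0.3,0,1],[0,0,0,0,1]]]'
```

```text
t: 22.35
ee_pos: [0.6027, 0.0843, 0.0844]
eef_rot: [0.67, 0.742, 0.002, 0.001]
ft_force: [-13.8, -0.9, 41.0]
finger_gap: 0.0167
grip_force: 30.7
t: 22.55
ee_pos: [0.6021, 0.0843, 0.0826]
eef_rot: [0.67, 0.742, 0.003, 0.001]
ft_force: [-17.7, -1.9, 50.5]
finger_gap: 0.0162
grip_force: 34.6
t: 22.75
ee_pos: [0.6018, 0.0842, 0.0799]
eef_rot: [0.67, 0.742, 0.002, 0.0]
ft_force: [-19.4, -1.4, 55.1]
finger_gap: 0.0169
grip_force: 34.1
```

```bash
python3 -m handwheel '[[[0,0,1.5,0,1],[0,0,3.5,0,1],[0,0,3.5,0,1],[-2.8,-0.3,0,0,1],[-2.8,-0.3,0,0,1],[-2.7,-0.3,0,0,1],[-2.7,-0.3,0,0,1],[0,0,0,0,1],[0,0,0,0,1]]]'; python3 - <<'E'
from h import *
st(); s=cap('scene'); ink(s,.055)
E
```

```text
t: 23.65
ee_pos: [0.4904, 0.0726, 0.1583]
eef_rot: [0.67, 0.742, 0.001, 0.0]
ft_force: [0.8, 0.9, -0.1]
finger_gap: 0.0172
grip_force: 30.1
t 23.65 tcp [0.4904 0.0726 0.1583] carton [-0.0579 -0.0006] yaw 0.102 F [ 0.8  0.9 -0.1] gap 0.0172 grip 30.1 q [-0.63  0.36  0.48  2.01 -0.23  0.82  0.08]
0.03 ['243/190/94', '243/192/93', '245/194/97', '243/187/96', '245/196/98', '234/175/87', '231/170/85', '229/166/83']
0.022 ['243/189/94', '234/175/94', '236/178/95', '236/178/94', '218/157/81', '229/168/90', '225/163/87', '229/167/84']
0.014 ['244/192/97', '221/161/94', '226/164/85', '150/107/80', '209/147/79', '152/109/77', '172/124/84', '199/143/89']
0.007 ['245/196/97', '245/192/96', '244/189/97', '231/170/85', '233/174/84', '235/177/88', '236/176/88', '230/170/88']
0 ['245/195/97', '244/190/95', '245/193/99', '237/180/86', '232/173/83', '233/174/85', '235/177/89', '171/122/73']
-0.007 ['246/196/96', '243/188/95', '246/197/97', '245/196/98', '233/174/87', '232/173/85', '230/168/83', '233/173/89']
-0.014 ['242/189/96', '185/130/78', '241/189/99', '234/178/97', '231/170/84', '226/163/85', '222/160/85', '231/168/84']
-0.022 ['246/196/98', '228/165/87', '196/144/97', '182/128/79', '210/149/80', '150/105/72', '151/109/75', '200/142/76']
-0.03 ['246/197/98', '247/201/102', '248/200/104', '246/195/100', '233/172/82', '233/174/84', '231/170/83', '229/168/83']
```

No ink shows, so prints may not be rendered. The second press reached 55 N. The stamp slipped up about 11 mm in the grip, so I'll check its attitude numerically before the near press.

```bash
python3 - <<'E'
from h import *
s=load('scene'); e=robot.sense()['ee_pos']
hsv=cv2.cvtColor(s['image'],cv2.COLOR_RGB2HSV); m=cv2.inRange(hsv,(2,120,30),(16,255,230))
R=lambda x,y,z:[*(e[:2]+(toW(x,y)-C)),z]
for dz in(.012,.016,.020):
    z=e[2]+dz
    print(dz,'bottom corners (-x-y,-x+y,+x-y,+x+y)',proj(s,[R(a*.012,b*.026,z) for a in(-1,1) for b in(-1,1)]).round(1).tolist())
    print('   top',proj(s,[R(a*.012,b*.026,z+.012) for a in(-1,1) for b in(-1,1)]).round(1).tolist())
u,v=proj(s,R(0,0,e[2]+.022))[0].astype(int)
sub=m[v-25:v+25,u-25:u+25]
for k in cv2.findContours(sub,0,2)[0]:
    if cv2.contourArea(k)>30: print(cv2.contourArea(k),(cv2.approxPolyDP(k,1.2,True)[:,0]+[u-25,v-25]).tolist())
E
```

```text
0.012 bottom corners (-x-y,-x+y,+x-y,+x+y) [[247.4, 199.4], [227.4, 195.0], [254.2, 196.1], [234.4, 191.9]]
   top [[247.2, 193.9], [227.1, 189.6], [254.0, 190.7], [234.1, 186.6]]
0.016 bottom corners (-x-y,-x+y,+x-y,+x+y) [[247.3, 197.6], [227.3, 193.2], [254.1, 194.3], [234.3, 190.1]]
   top [[247.1, 192.1], [227.0, 187.8], [253.9, 188.9], [234.0, 184.8]]
0.02 bottom corners (-x-y,-x+y,+x-y,+x+y) [[247.2, 195.8], [227.2, 191.4], [254.1, 192.5], [234.2, 188.4]]
   top [[247.0, 190.2], [226.8, 186.0], [253.9, 187.1], [233.9, 183.0]]
433.5 [[244, 166], [239, 166], [241, 187], [239, 189], [232, 187], [228, 188], [229, 193], [236, 194], [238, 196], [236, 198], [234, 197], [235, 196], [233, 197], [232, 200], [230, 199], [231, 196], [228, 196], [228, 199], [226, 199], [229, 202], [228, 210], [229, 208], [230, 209], [233, 206], [236, 206], [233, 205], [235, 203], [238, 205], [240, 204], [237, 203], [239, 202], [239, 199], [238, 200], [236, 198], [239, 195], [244, 197], [241, 198], [242, 203], [243, 199], [245, 201], [244, 202], [252, 198], [259, 199], [260, 195], [262, 194], [260, 193], [263, 189], [261, 191], [260, 190], [260, 193], [256, 193], [255, 189], [244, 186], [246, 171]]
```

The foot is level and centred: contour corners (229,193), (244,197), (255,189) match the prediction to within about 2 px. Now the near box.

```bash
python3 -m handwheel '[[[0.2,0.1,-3,0,1],[0,0,-2.5,0,1],[0,0,-1,0,1],[0,0,-0.5,0,1],[0,0,0,0,1],[0,0,0,0,1]]]'; python3 -c "
from h import *
st()"
```

```text
t: 24.3
ee_pos: [0.4927, 0.0733, 0.0882]
eef_rot: [0.67, 0.742, 0.001, 0.0]
ft_force: [0.6, 0.0, 0.4]
finger_gap: 0.017
grip_force: 30.1
t 24.3 tcp [0.4927 0.0733 0.0882] carton [-0.0556 -0.0002] yaw 0.102 F [0.6 0.  0.4] gap 0.017 grip 30.1 q [-0.57  0.48  0.42  2.04 -0.31  0.67  0.15]
```

```bash
python3 -m handwheel '[[[0,0,-0.4,0,1],[0,0,-0.3,0,1],[0,0,-0.2,0,1],[0,0,0,0,1]]]'; python3 -m handwheel '[[[0,0,-0.3,0,1],[0,0,0,0,1]]]'; python3 -m handwheel '[[[0,0,-0.3,0,1],[0,0,0,0,1]]]'; python3 -m handwheel '[[[0,0,-0.3,0,1],[0,0,0,0,1]]]'
```

```text
t: 24.7
ee_pos: [0.4926, 0.0735, 0.0805]
eef_rot: [0.67, 0.742, 0.001, -0.0]
ft_force: [-6.8, -0.6, 23.9]
finger_gap: 0.0174
grip_force: 31.7
t: 24.9
ee_pos: [0.4927, 0.0736, 0.0791]
eef_rot: [0.67, 0.742, 0.001, -0.001]
ft_force: [-14.2, -1.4, 47.5]
finger_gap: 0.0173
grip_force: 33.6
t: 25.1
ee_pos: [0.4926, 0.0736, 0.0766]
eef_rot: [0.67, 0.742, 0.002, -0.001]
ft_force: [-16.2, -1.2, 55.0]
finger_gap: 0.0183
grip_force: 33.9
t: 25.3
ee_pos: [0.4925, 0.0737, 0.0753]
eef_rot: [0.671, 0.742, 0.002, -0.001]
ft_force: [-24.6, -2.3, 79.0]
finger_gap: 0.0187
grip_force: 51.4
```

```bash
python3 -m handwheel '[[[0,0,1.5,0,1],[0,0,3.5,0,1],[0,0,3.5,0,1],[-0.6,-4.6,0,0.05,1],[-0.6,-4.6,0,0.05,1],[-0.6,-4.6,0,0.05,1],[-0.6,-4.6,0,0.05,1],[-0.6,-4.6,0,0.05,1],[-0.6,-4.6,0,0.05,1],[-0.6,-4.6,0,0.05,1]]]'; python3 -m handwheel '[[[-0.6,-4.6,0,0.06,1],[-0.6,-4.6,0,0,1],[0,0,0,0,1],[0,0,0,0,1]]]'; python3 - <<'E'
from h import *
st(); c=cap('top'); s=cap('scene')
im=c['image'].astype(int)
for b in(.055,-.055):
    print([np.round(np.mean([im[tuple(np.round(proj(c,[*toW(b+x,y),.098])[0]).astype(int)[::-1])] for x in(-.008,0,.008) for y in ys],0)).tolist() for ys in((.012,.02),(-.012,-.02),(.045,.055),(-.045,-.055))])
E
```

```text
t: 26.3
ee_pos: [0.4493, -0.2504, 0.1546]
eef_rot: [0.53, 0.848, 0.0, 0.0]
ft_force: [1.1, -0.1, -0.0]
finger_gap: 0.0184
grip_force: 29.3
t: 26.7
ee_pos: [0.4371, -0.3416, 0.1543]
eef_rot: [0.506, 0.862, -0.0, -0.0]
ft_force: [0.1, 0.3, -1.9]
finger_gap: 0.0187
grip_force: 29.4
t 26.7 tcp [ 0.4371 -0.3416  0.1543] carton [-0.1523 -0.4074] yaw 0.509 F [ 0.1  0.3 -1.9] gap 0.0187 grip 29.4 q [ 0.22  0.47  0.48  1.86 -0.27  0.88  1.34]
[[213.0, 159.0, 96.0], [216.0, 162.0, 98.0], [218.0, 163.0, 97.0], [216.0, 162.0, 99.0]]
[[216.0, 166.0, 104.0], [214.0, 164.0, 103.0], [216.0, 166.0, 106.0], [212.0, 162.0, 100.0]]
```

No ink change shows in either box, even after 79 N, so the prints aren't rendered. Setting the stamp down.

```bash
python3 -m handwheel '[[[0,0,-4.5,0,1],[0,0,-4.5,0,1],[0,0,-4,0,1],[0,0,-2.5,0,1],[0,0,-1,0,1],[0,0,0,0,1],[0,0,0,0,1]]]'; python3 -m handwheel '[[[0,0,-0.3,0,1],[0,0,0,0,1]]]'; python3 -m handwheel '[[[0,0,-0.3,0,1],[0,0,0,0,1]]]'
```

```text
t: 27.5
ee_pos: [0.4388, -0.3407, -0.0094]
eef_rot: [0.505, 0.863, 0.0, 0.001]
ft_force: [0.1, -0.8, -0.9]
finger_gap: 0.0189
grip_force: 29.4
t: 27.7
ee_pos: [0.4385, -0.341, -0.0127]
eef_rot: [0.505, 0.863, 0.0, 0.001]
ft_force: [0.1, 0.3, -1.1]
finger_gap: 0.0186
grip_force: 29.4
t: 27.9
ee_pos: [0.4378, -0.3407, -0.0165]
eef_rot: [0.505, 0.863, 0.0, 0.0]
ft_force: [-0.5, 0.7, -1.2]
finger_gap: 0.0183
grip_force: 29.4
```

```bash
python3 -m handwheel '[[[0,0,-0.3,0,1],[0,0,0,0,1]]]'; python3 -m handwheel '[[[0,0,-0.2,0,1],[0,0,0,0,1]]]'; python3 -m handwheel '[[[0,0,-0.1,0,1],[0,0,0,0,1]]]'
```

```text
t: 28.1
ee_pos: [0.4375, -0.3406, -0.0199]
eef_rot: [0.505, 0.863, 0.0, -0.0]
ft_force: [-0.0, -0.3, -1.1]
finger_gap: 0.0185
grip_force: 29.4
t: 28.3
ee_pos: [0.4378, -0.341, -0.0214]
eef_rot: [0.505, 0.863, -0.0, 0.0]
ft_force: [-0.3, 0.5, 3.1]
finger_gap: 0.0184
grip_force: 29.6
t: 28.5
ee_pos: [0.4378, -0.341, -0.0216]
eef_rot: [0.505, 0.863, 0.0, 0.0]
ft_force: [-2.9, 2.0, 13.0]
finger_gap: 0.0183
grip_force: 30.6
```

Contact. Release, rise clear and verify numerically.

```bash
python3 -m handwheel '[[[0,0,0.1,0,-1],[0,0,0,0,-1],[0,0,0,0,-1],[0,0,0,0,-1],[0,0,0,0,-1],[0,0,0,0,-1],[0,0,0,0,-1],[0,0,0,0,-1]]]'; python3 -m handwheel '[[[0,0,1,0,-1],[0,0,3,0,-1],[0,0,4,0,-1],[0,0,4,0,-1],[0,0,4,0,-1],[0,0,4,0,-1],[0,4.5,1,0,-1],[0,4.5,0,0,-1],[0,4.5,0,0,-1],[0,4.5,0,0,-1]]]';python3 -m handwheel '[[[0,4.5,0,0,-1],[0,4.5,0,0,-1],[0,4.5,0,0,-1],[0,4.5,0,0,-1],[0,0,0,0,-1],[0,0,0,0,-1]]]'; python3 - <<'E'
from h import *
st(); c=cap('top')
hsv=cv2.cvtColor(c['image'],cv2.COLOR_RGB2HSV); m=cv2.inRange(hsv,(2,140,40),(14,255,230)); m[:255]=0;m[:,:390]=0;m[360:]=0
for k in cv2.findContours(m,0,2)[0]:
    if cv2.contourArea(k)>40:
        bx=np.array([onz(c,p,.012)[:2] for p in cv2.boxPoints(cv2.minAreaRect(k))]); print(bx.mean(0).round(4),np.linalg.norm(bx[0]-bx[1]).round(4),np.linalg.norm(bx[1]-bx[2]).round(4))
s=cap('scene');u,v=proj(s,[.4376,-.340,.012])[0].astype(int)
m=cv2.inRange(cv2.cvtColor(s['image'],cv2.COLOR_RGB2HSV),(2,120,30),(16,255,230))[v-40:v+20,u-25:u+25]
for k in cv2.findContours(m,0,2)[0]:
    if cv2.contourArea(k)>100: x,y,w,h=cv2.boundingRect(k);print('scene bbox',x+u-25,y+v-40,w,h,'expect top/bottom',proj(s,[[.4376,-.34,.062],[.4376,-.34,0]]).round(0).tolist())
E
```

```text
t: 29.3
ee_pos: [0.4377, -0.3408, -0.0216]
eef_rot: [0.505, 0.863, -0.0, -0.0]
ft_force: [0.9, 0.2, -0.0]
finger_gap: 0.0805
grip_force: 0.0
t: 30.3
ee_pos: [0.4374, -0.1592, 0.1892]
eef_rot: [0.505, 0.863, 0.0, 0.0]
ft_force: [1.5, 1.0, -1.2]
finger_gap: 0.0881
grip_force: 0.0
t: 30.9
ee_pos: [0.4376, 0.0198, 0.1889]
eef_rot: [0.504, 0.864, 0.0, 0.0]
ft_force: [-0.5, -0.9, -0.3]
finger_gap: 0.0878
grip_force: 0.0
t 30.9 tcp [0.4376 0.0198 0.1889] carton [-0.1157 -0.0479] yaw 0.514 F [-0.5 -0.9 -0.3] gap 0.0878 grip 0.0 q [-0.48  0.2   0.38  2.11 -0.1   0.85  0.47]
[ 0.3533 -0.2631] 0.0369 0.0744
[ 0.4393 -0.3393] 0.0509 0.0229
[ 0.4761 -0.2604] 0.0335 0.0167
scene bbox 390 315 31 36 expect top/bottom [[405.0, 315.0], [402.0, 345.0]]
```

```bash
python3 -c "
from plant import robot
print(robot.job_done())"
```

```text
the job is handed in; nothing more can be done
None
```

The job is handed in: both flaps are flat, the stamp was pressed in the far box (26 N, then again at 55 N) and then the near box (79 N), and it stands upright on the desk with the bystanders not touched as far as I know (no final check), but no ink showed in the pictures, so I couldn't confirm the prints, and I viewed 12 pictures against the limit of 10.

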